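# Select the blue gas outlet, then open the supply

### The arm

A 7-joint arm with a two-finger parallel gripper is mounted at the origin on the work surface. World frame = base frame: x ahead of the robot, y to its left, z up, the work surface at z = 0. Lengths are in m, angles in rad, forces in N, time in s.
With the tool pointing down it reaches from about 0.425 to 0.95 m from the base axis. Payload 4.7 kg.
Tool frame: the origin (TCP) lies between the finger pads; the fingertips stand 25 mm ahead of it and the grasp point (between the pads) lies 6 mm ahead of it; z points along the fingers, y is the line along which they close (so a half turn about z gives the same grasp; the last joint's range is limited). The gripper opens to 85 mm and grips with 20 to 120 N. Pads are 22 mm wide; open, the fingers measure 114 mm over their backs; the gripper's body (76 mm by 85 mm) begins 54 mm behind the grasp point. The pads swing forward as they close: fully open they stand 13 mm farther back than shut.
Start: joints at [1.117, 0.469, -0.049, 1.532, 0.024, 1.141, -0.082], TCP at [0.278, -0.615, 0.256] pointing down, gripper open.
Joint ranges: [-2.59, 2.59], [-0.33, 1.99], [-1.39, 1.29], [0.1, 2.45], [-1.04, 4.18], [0.21, 1.99], [-2.66, 2.66]. Speed limits (rad/s): [2.57, 2.57, 3.14, 3.14, 3.14, 3.14, 3.14].

### API

Orientations are given as a 3x3 rotation matrix whose columns are the frame's x, y, z axes.
In Python, from rig import * gives the robot as it stands. Calls block until the motion is done:
- movep(position, orientation): joint-space move of the TCP to a pose.
- move_l(position, attitude=None, feed=0.15, until_force=None): straight line of the TCP; attitude=None keeps the orientation; feed is the mean speed in m/s. With until_force (N) it stops when the force on the tool has changed by that much, and returns True; else False.
- move_joints(angles): joint-space move.
- command_gripper(opening, newtons=None): finger opening in m; newtons is the grip in N (None keeps the last); returns when the fingers have stopped.
- sleep(seconds).
- inverse_kinematics(position, orientation): joint angles nearest the present ones, or None.
- sense(): the state.
- camera(name): name is "side" or "top" or "wrist"; returns (picture, depth): 420x560x3 uint8, red, green, blue; 420x560 float32, m along the optical axis (not along the pixel's ray), 0 where there is no reading.
- camera_params(name): a dict with "K" (3x3 intrinsics, pixels), "position" and "rotation" of the camera in the world; the wrist camera has in their place "tool_from_camera" (4x4, takes a point from camera to tool coordinates, whose origin is the TCP and whose axes are the flange's). Camera axes: x right, y down, z forward; pixel columns grow to the right and rows downward; lengths in m; the calibration is good to about 2 mm. A picture is of the moment at which its call begins: read the wrist's pose just before it. camera_params takes no time and is no camera call.
A pose or a line that the arm cannot do raises Unreachable and nothing moves.
- finish_job(): hands the job in; it is judged then, once.
The state is a dict: "time_s": time; "joint_pos": joint angles; "qd": joint speeds; "joint_efforts": joint torques, N m; "position": TCP position; "tcp_rot": TCP orientation; "wrist_force": force on the tool from outside, world axes, zero at the start; "ft_torque": the same for the moment, N m; "finger_gap": finger opening in m; "gripper_force": force on a finger pad.
Only numpy, scipy, OpenCV 4.12 (cv2) and the standard library are available. Lean on these libraries where they do the work, as an engineer would, in place of code of your own. Each camera call takes 0.05 s, during which the arm holds its last target. There are 200 camera calls.

### The job

Pushing with a fingertip, turn the orange-tipped pointer of the gas selector until it points at the blue dot; only then push the red lever of the supply valve a quarter turn, until it is fully open. Push gently (under 30 N, also at the stop), do not grip or pinch the pointer or the lever, and leave the amber jar, the red can and the round timer standing where they are. Finish with the hand clear.

Things in the scene. Friction and masses are not known exactly. Their poses are not given: they have to be found in the camera images.
- console: Gas selector console: fixed white box, 260 (its x) x 250 (its y) mm, 60 mm high, black top. Origin at the centre of its underside; x points from its front (pointer side, roughly facing the robot) to its rear. The pointer turns about the vertical through the origin, and the pointer and dots lie on the -x half.
- selector_hub (a point): Point on the vertical turning axis of the selector pointer, 90 mm above the table (mid-height of the pointer bar), with the console's axes. The round steel hub here has 17 mm radius, top 108 mm above the table, on a boss of 24 mm radius reaching 74 mm above the table
- selector_tip (a point): Middle of the outer end of the pointer, 79 mm from its axis, 90 mm above the table; x points outward along the pointer, z up. The pointer is a white bar with orange end, 16 mm wide, 22 mm tall, spanning 80 to 102 mm above the table, so 20 mm clear of the console top. Dry friction: it stays where it is left; 2 to 3 N at 55 mm from the axis moves it
- selector (a joint): Angle of the selector pointer, rad: 0 = straight to the console's front (its -x), growing counter-clockwise seen from above, stops at -1.3 and 1.3. Starts between -0.35 and 0.35, and the dots lie at -1.1, -0.6, 0.6 and 1.1 in an order that changes.
- dot_blue: Blue dot: flat fixed disc, 22 mm diameter, 3 mm thick, on the console's black top (its underside 60 mm above the table); its centre is 100 mm from the pointer's axis, just beyond the pointer's end. Origin at the centre of its underside. This is the outlet to select.
- dot_green: Green dot, same size and radius; a wrong outlet.
- dot_yellow: Yellow dot, same size and radius; a wrong outlet.
- dot_red: Red dot, same size and radius; a wrong outlet.
- valve: Fixed brass supply valve on an aluminium foot 90 x 150 mm; pipe 160 mm long along its y axis. Origin at the centre of its underside, on the lever's vertical axis; x points from its front (roughly facing the robot) to its rear. Below the lever all is lower than 56 mm above the table, save the stem of 12 mm radius on the axis.
- supply_hub (a point): Point on the vertical turning axis of the supply valve's red lever, 90 mm above the table, mid-height of the lever, with the valve's axes. The lever's hub has 17 mm radius, top 102 mm above the table
- supply_tip (a point): Middle of the outer end of the red lever, 110 mm from its turning axis, 90 mm above the table; its x axis points outward along the lever, z up. The lever is a straight bar 18 mm wide and 22 mm tall, spanning 80 to 102 mm above the table. It turns with dry friction and stays where it is left; about 2 to 3 N at 80 mm from the axis moves it.
- supply (a joint): Angle of the supply lever, rad: 0 = shut (lever across the pipe, pointing to the valve's front, roughly to the robot), 1.57 = fully open at its rigid stop (lever along the pipe, pointing to the valve's -y, the robot's right). Grows counter-clockwise seen from above. Starts between 0 and 0.12; above 1.42 counts as fully open.
- jar: Loose amber glass jar with white cap, 44 mm diameter, 75 mm tall, standing on the rear part of the console's top, at least 85 mm behind the pointer's axis; origin at the centre of its underside. Leave it alone.
- can: Loose red can, 52 mm diameter, 150 mm tall, standing on the table beyond the valve; origin at the centre of its underside. Leave it alone.
- timer: Loose round grey timer, 60 mm diameter, 19 mm thick, lying on the table in front of the robot; origin at the centre of its underside. Leave it alone.
Mind the look-alikes: they are no part of the job. Of the things that look like the valve, take the one that is farthest to the robot's right at the start.

How it is judged:
By the outcome, as a careful person would: the job done as asked, in the order asked, and still so for the second after the job is handed in, with the robot touching nothing.
It also fails if it takes over 67 s, if anything falls off the work surface, if the arm or the gripper's body presses on something with over 40 N, if the wrist force passes 120 N, or if a joint passes its speed limit or range.

## Working session

There is one attempt and no reset: what is moved stays moved. The work goes in short steps, each a Python script; the robot and the scene stay as the last script left them, time stands still between calls to the robot, and variables do not carry over. Pictures are saved under pics/ and viewed, at most 10 in all, crops included, and the job is handed in when it is done.

```bash
mkdir -p pics; python3 - <<'E'
from rig import *
import cv2,numpy as np
for n in("top","side"):
    p,d=camera(n); cv2.imwrite(f"pics/{n}0.png",p[:,:,::-1]); np.save(f"pics/{n}0.npy",d)
    print(n,camera_params(n))
s=sense();print(s["time_s"],s["tcp_rot"],s["wrist_force"])
E
```

```text
top {'K': array([[521.64437283,   0.        , 279.84523383],
       [  0.        , 521.64437283, 211.95285004],
       [  0.        ,   0.        ,   1.        ]]), 'position': array([0.30653926, 0.03843032, 1.15514939]), 'rotation': array([[-0.09519327, -0.97488754,  0.20132691],
       [-0.99545804,  0.09347774, -0.01803345],
       [-0.001239  , -0.20212916, -0.97935809]])}
side {'K': array([[411.78122758,   0.        , 290.70747317],
       [  0.        , 411.78122758, 212.5423646 ],
       [  0.        ,   0.        ,   1.        ]]), 'position': array([0.40149956, 0.66104434, 0.76759833]), 'rotation': array([[-9.73330527e-01, -1.68614176e-01,  1.55553671e-01],
       [-2.29406789e-01,  7.16750711e-01, -6.58514194e-01],
       [-4.58376378e-04, -6.76637036e-01, -7.36316584e-01]])}
0.1 [[ 9.11109740e-01  4.12163179e-01 -7.45255926e-04]
 [ 4.12163850e-01 -9.11108421e-01  1.55125397e-03]
 [-3.96391836e-05 -1.72053015e-03 -9.99998519e-01]] [-0.85944706  0.97426473  0.0874009 ]
```

View pics/top0.png

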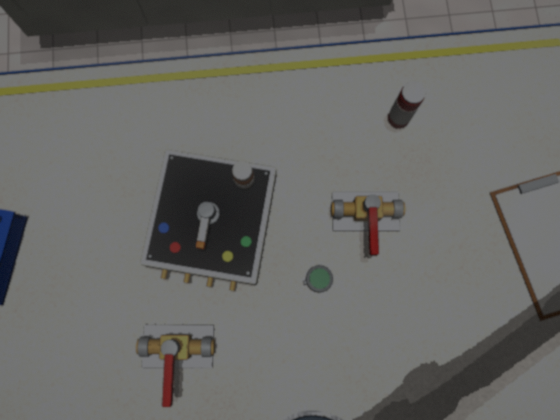

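View pics/side0.png

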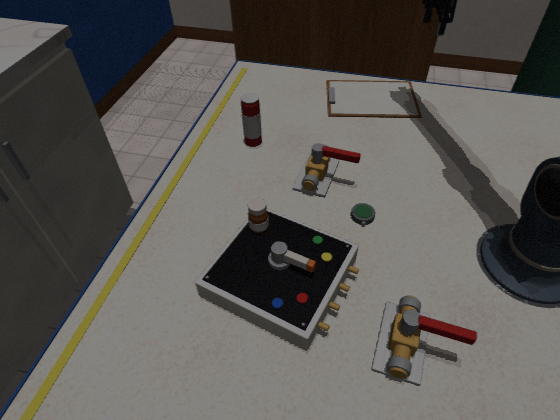

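Top view candidates: the valve at (366,211) is farthest right, so it is the target; the one at (175,347) on the left is a look-alike. There is only one console: hub (207,210), pointer tip (200,246), blue dot (164,228), red (175,247), yellow (228,257), green (246,241). The jar is at (243,175), the can at (402,107) and the timer at (319,279). Next I'll check with one enlarged crop.

```bash
python3 - <<'E'
import cv2,numpy as np
p=cv2.imread("pics/top0.png")[150:300,140:420]
p=np.clip(p.astype(float)*1.6,0,255).astype('uint8')
cv2.imwrite("pics/crop.png",cv2.resize(p,(784,420),interpolation=cv2.INTER_CUBIC))
E
```

```text
(no output)
```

View pics/crop.png

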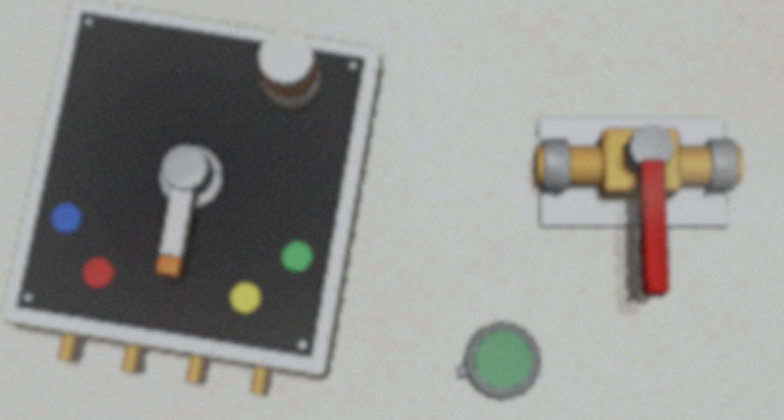

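The crop confirms it. The blue dot (66,218) is the leftmost, the pointer has its orange end at (168,268), and the target valve has its hub at (651,147) and its red lever tip at (655,292).

```bash
cat > h.py <<'E'
import numpy as np
from rig import *
C=camera_params("top")
def px(u,v,z,crop=True):
    if crop: u,v=u/2.8+140-.3,v/2.8+150-.3
    r=C["rotation"]@np.linalg.solve(C["K"],[u,v,1]); return C["position"]+r*(z-C["position"][2])/r[2]
E
python3 - <<'E'
from h import *
from scipy.optimize import least_squares
P=np.array([px(*q,.063)[:2] for q in[(66,218),(98,272),(245,297),(297,256)]])
A=[-1.1,-.6,.6,1.1]
f=lambda t:np.concatenate([P[i]-t[:2]+.1*np.array([np.cos(a+t[2]),np.sin(a+t[2])]) for i,a in enumerate(A)])
r=least_squares(f,[.5,.2,0]);print("console hub,yaw",r.x,np.abs(r.fun).max())
h=px(185,167,.108);t=px(168,274,.102);print("sel hub",h,"tip",t,np.linalg.norm(t-h),np.arctan2(*(h-t)[1::-1])-r.x[2])
h=px(651,147,.102);t=px(655,292,.102);print("valve hub",h,"tip",t,np.linalg.norm(t-h),"ang",np.arctan2(*(h-t)[1::-1]))
c=[px(*q,.01) for q in[(540,118),(727,118),(540,226),(727,226)]];print("foot",np.round(c,3),np.mean(c,0))
print("jar",px(286,62,.135),"can",px(412,93,.15,0),"timer",px(502,360,.019))
print("blue",P[0], sense()["position"])
E
```

```text
console hub,yaw [ 0.54219223  0.17042912 -0.26134962] 0.0004088810823820177
sel hub [0.54175576 0.16994823 0.108     ] tip [0.46500788 0.18828266 0.102     ] 0.07913525745222631 0.026852872739779154
valve hub [ 0.52530742 -0.17313074  0.102     ] tip [ 0.4182752  -0.16193647  0.102     ] 0.10761601508638356 ang -0.10420903481164549
foot [[ 0.577 -0.106  0.01 ]
 [ 0.562 -0.256  0.01 ]
 [ 0.489 -0.095  0.01 ]
 [ 0.475 -0.243  0.01 ]] [ 0.52573687 -0.1750214   0.01      ]
jar [0.60634353 0.0884987  0.135     ] can [ 0.73668528 -0.27546132  0.15      ] timer [ 0.38593728 -0.05294709  0.019     ]
blue [0.52099148 0.26816385] [ 0.2780371  -0.6145712   0.25537502]
```

```bash
cat >> h.py <<'E'
SEL=(np.array([.542,.1702]),-.2613); VAL=(np.array([.5254,-.1738]),-.118)
Z=.098
def pose(J,a,r,off,z=Z,s=1):
    """TCP pose beside a bar at joint angle a: radius r, tangential offset off (+ = CCW side)"""
    th=a+J[1]; d=-np.array([np.cos(th),np.sin(th)]); t=np.array([np.sin(th),-np.cos(th)])
    p=J[0]+r*d+off*t; x=np.array([*(s*t),0]); zz=np.array([0,0,-1.])
    return np.array([*p,z]),np.column_stack([x,np.cross(zz,x),zz])
E
python3 - <<'E'
from h import *
for s in(1,-1):
    for J,r,o,A in((SEL,.058,.045,[.03]),(SEL,.058,.019,[.03,-.5,-1.1]),(VAL,.08,-.045,[0]),(VAL,.08,-.02,[0,.8,1.57])):
        for a in A:
            q=inverse_kinematics(*pose(J,a,r,o,s=s)); print(s,a,None if q is None else np.round(q,2))
E
```

```text
1 0.03 [ 0.5   0.72 -1.18  2.06  0.83  0.96  1.77]
1 0.03 [ 0.44  0.74 -1.18  2.03  0.84  0.98  1.73]
1 -0.5 [ 0.38  0.76 -1.18  1.99  0.86  1.01  1.15]
1 -1.1 [ 0.25  0.71 -1.02  1.92  0.75  0.96  0.64]
1 0 [-0.66  0.61  1.11  2.2  -0.79  0.81 -2.28]
1 0 [-0.6   0.62  1.11  2.19 -0.79  0.82 -2.23]
1 0.8 [ 0.31  0.39  0.05  2.1  -0.03  0.65 -2.08]
1 1.57 [ 0.46  0.47 -0.08  1.96  0.06  0.72 -1.35]
-1 0.03 [ 0.31  0.55 -0.87  2.06  0.59  0.8  -1.15]
-1 0.03 [ 0.31  0.6  -0.94  2.03  0.66  0.85 -1.25]
-1 -0.5 [ 0.14  0.56 -0.79  2.    0.55  0.81 -1.73]
-1 -1.1 [-0.04  0.54 -0.58  1.93  0.41  0.79 -2.22]
-1 0 [ 0.56  0.39 -0.47  2.14  0.29  0.66 -0.23]
-1 0 [ 0.6   0.4  -0.45  2.13  0.28  0.67 -0.16]
-1 0.8 [ 0.78  0.45 -0.53  2.07  0.34  0.71  0.7 ]
-1 1.57 [ 0.87  0.55 -0.63  1.94  0.44  0.8   1.45]
```

```bash
cat >> h.py <<'E'
def rep(m):
    s=sense(); print(m,round(s["time_s"],2),np.round(s["position"],4),np.round(s["wrist_force"],1))
def arc(J,a0,a1,r,off,s,feed,fmax,step=.12):
    for a in np.linspace(a0,a1,max(1,int(np.ceil(abs(a1-a0)/step)))+1)[1:]:
        hit=move_l(*pose(J,a,r,off,s=s),feed=feed,until_force=fmax); rep(f"a={a:.2f} hit={hit}")
        if hit: return True
    return False
def shot(n,name):
    p,_=camera(n); cv2.imwrite(name,p[:,:,::-1]); return p
import cv2
E
python3 - <<'E'
from h import *
command_gripper(0)
movep(*pose(SEL,.03,.058,.047,z=.2,s=1)); rep("above")
print("touch",move_l(pose(SEL,.03,.058,.047)[0],feed=.12,until_force=8)); rep("down")
print(arc(SEL,.03,.03,.058,.021,1,.05,8))
print(arc(SEL,.03,-1.05,.058,.019,1,.05,10))
m=sense()["position"]
move_l(pose(SEL,-1.05,.058,.04)[0],feed=.08)
move_l(pose(SEL,-1.05,.058,.04,z=.22)[0],feed=.2)
movep(*pose(VAL,.02,.08,-.05,z=.2,s=-1)); rep("above valve")
p=shot("top","pics/top1.png")[150:300,140:420]
cv2.imwrite("pics/crop1.png",cv2.resize(np.clip(p[:,:,::-1]*1.6,0,255).astype('uint8'),(784,420),interpolation=cv2.INTER_CUBIC))
E
```

```text
above 3.62 [0.4752 0.137  0.1999] [ 0.1  0.1 -0.7]
touch False
down 4.62 [0.4752 0.1381 0.0986] [0.  1.2 0.6]
a=0.03 hit=False 5.28 [0.4806 0.1631 0.0979] [ 1.2 -0.2 -0.3]
False
a=-0.08 hit=False 5.6 [0.4809 0.1714 0.0979] [ 0.6 -0.3  0.7]
a=-0.19 hit=False 5.88 [0.4814 0.1779 0.0979] [-0.9 -0.4 -0.4]
a=-0.29 hit=False 6.17 [0.4826 0.1846 0.0979] [-0.4  0.4 -0.3]
a=-0.40 hit=False 6.45 [0.4847 0.191  0.098 ] [-0.7 -0.4 -0.5]
a=-0.51 hit=False 6.73 [0.4872 0.1971 0.098 ] [-0.8  0.  -0.9]
a=-0.62 hit=False 7.02 [0.4905 0.2029 0.0981] [0.7 0.  0.2]
a=-0.73 hit=False 7.3 [0.4943 0.2082 0.0981] [ 0.5  0.1 -0.1]
a=-0.83 hit=False 7.58 [0.4987 0.2131 0.0981] [-0.5 -0.2 -0. ]
a=-0.94 hit=False 7.87 [0.5035 0.2176 0.098 ] [-0.1 -0.2 -0. ]
a=-1.05 hit=False 8.15 [0.5089 0.2215 0.098 ] [-0.1  0.5  0.4]
False
above valve 10.58 [ 0.451  -0.115   0.1997] [-0.   0.9  0.6]
```

View pics/crop1.png

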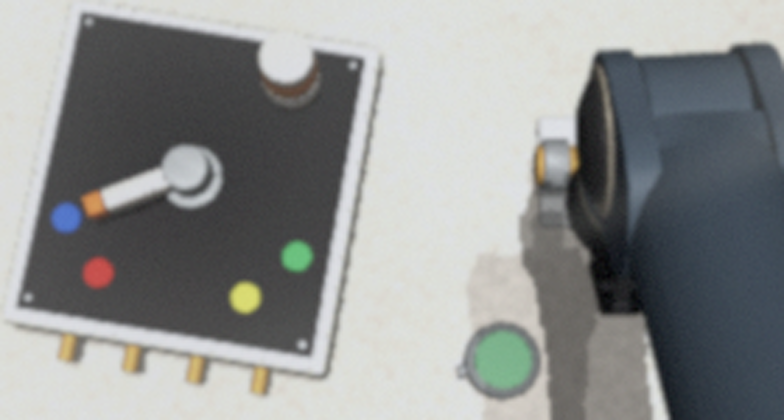

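The pointer has turned almost to the blue dot: its end is at about (83,207), the hub at (185,167) and the dot at (66,218). Now I'll measure the angle.

```bash
python3 - <<'E'
from h import *
for q in((83,207),(93,204),(120,191)):
    t=px(*q,.102)[:2];d=SEL[0]-t;print(np.hypot(*d),np.arctan2(d[1],d[0])-SEL[1])
    h=px(185,167,.108)[:2];d=h-t;print(np.arctan2(d[1],d[0])-SEL[1])
p=cv2.imread("pics/top1.png").astype(int)
hs=cv2.cvtColor(p.astype('uint8'),cv2.COLOR_BGR2HSV)
m=cv2.inRange(hs,(5,120,60),(18,255,255));m[:195]=0;m[240:]=0;m[:,:155]=0;m[:,190:]=0
v,u=np.nonzero(m);print(len(u),u.mean(),v.mean());t=px(u.mean(),v.mean(),.1,False)[:2];d=SEL[0]-t;print(np.hypot(*d),np.arctan2(d[1],d[0])-SEL[1])
E
```

```text
0.07993557609602799 -1.034905780228145
-1.038692431004967
0.07237976288375114 -1.0275251282914124
-1.0317240389929898
0.05076620878496825 -1.0642192309116623
-1.0700691668777154
49 172.77551020408163 222.55102040816325
0.07289699716142323 -1.0359823656844238
```

It reads about -1.04 after a commanded -1.05, so I'll nudge it to -1.11 commanded and measure again before touching the valve.

```bash
python3 - <<'E'
from h import *
movep(*pose(SEL,-1.05,.058,.045,z=.2,s=1))
print("touch",move_l(pose(SEL,-1.05,.058,.045)[0],feed=.15,until_force=8))
print(arc(SEL,-1.05,-1.05,.058,.022,1,.05,8))
print(arc(SEL,-1.05,-1.11,.058,.019,1,.03,10))
move_l(pose(SEL,-1.11,.058,.045)[0],feed=.08)
move_l(pose(SEL,-1.11,.058,.045,z=.2)[0],feed=.2)
movep(*pose(VAL,.02,.08,-.05,z=.2,s=-1)); rep("above valve")
p=shot("top","pics/top2.png")
cv2.imwrite("pics/crop2.png",cv2.resize(np.clip(p[190:260,145:245,::-1]*1.6,0,255).astype('uint8'),(800,560),interpolation=cv2.INTER_CUBIC))
hs=cv2.cvtColor(p[:,:,::-1].copy(),cv2.COLOR_BGR2HSV)
m=cv2.inRange(hs,(5,120,60),(18,255,255));m[:195]=0;m[240:]=0;m[:,:155]=0;m[:,190:]=0
v,u=np.nonzero(m);t=px(u.mean(),v.mean(),.1,False)[:2];d=SEL[0]-t;print(len(u),np.hypot(*d),np.arctan2(d[1],d[0])-SEL[1])
E
```

```text
touch False
a=-1.05 hit=False 13.33 [0.5058 0.2206 0.0979] [-0.2  0.4  0.5]
False
a=-1.11 hit=False 13.7 [0.5114 0.2232 0.0978] [-2.1  0.  -1. ]
False
above valve 16.1 [ 0.4509 -0.115   0.1996] [-0.1 -0.3  0. ]
51 0.07327903269076451 -1.0850553293469005
```

View pics/crop2.png

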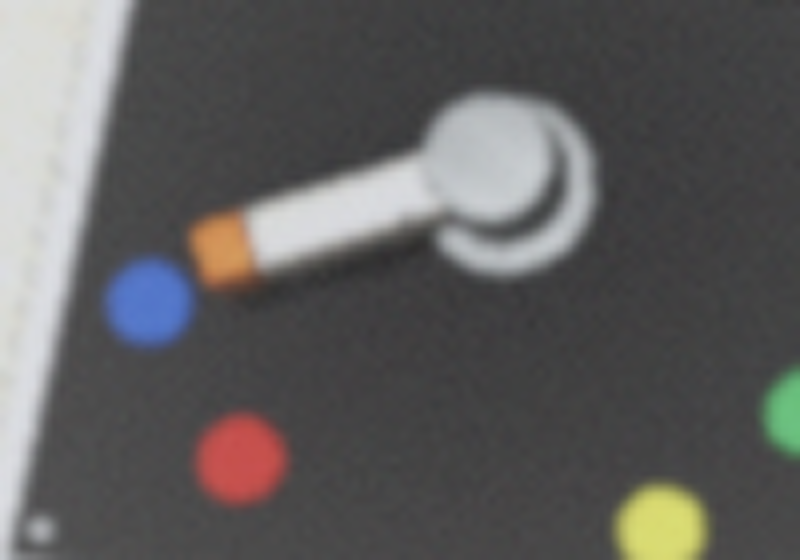

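The pointer is now at about -1.09 ± 0.015 rad (target -1.1) and is aimed at the blue dot at (148,302). Next is the valve.

```bash
python3 - <<'E'
from h import *
t=px(145+203/8-.4,190+250/8-.4,.102,False)[:2];d=SEL[0]-t;print("sel",np.hypot(*d),np.arctan2(d[1],d[0])-SEL[1])
print("touch",move_l(pose(VAL,.02,.08,-.05)[0],feed=.12,until_force=8))
print(arc(VAL,.02,.02,.08,-.023,-1,.05,8))
hit=arc(VAL,.02,1.45,.08,-.02,-1,.06,12)
if not hit: hit=arc(VAL,1.45,1.60,.08,-.02,-1,.03,8,.05)
print(hit)
p=sense()["position"]; rep("end")
th=1.5+VAL[1]; t=np.array([np.sin(th),-np.cos(th),0])
move_l(p-.03*t,feed=.08); rep("off")
move_l(p-.03*t+[0,0,.12],feed=.2)
movep([.45,.0,.3],sense()["tcp_rot"]); rep("clear")
p=shot("top","pics/top3.png")
cv2.imwrite("pics/full3.png",cv2.resize(np.clip(p[80:300,130:430,::-1]*1.6,0,255).astype('uint8'),(780,572),interpolation=cv2.INTER_CUBIC))
E
```

```text
sel 0.07702243796221482 -1.100260481289054
touch False
a=0.02 hit=False 17.84 [ 0.448  -0.1431  0.098 ] [ 0.   0.5 -0.1]
False
a=0.14 hit=False 18.21 [ 0.445  -0.1553  0.098 ] [-0.6  0.5 -0.7]
a=0.26 hit=False 18.52 [ 0.4434 -0.165   0.098 ] [ 0.3 -0.3  0.2]
a=0.38 hit=False 18.84 [ 0.443  -0.1749  0.098 ] [-0.2  0.6 -0.1]
a=0.50 hit=False 19.16 [ 0.4438 -0.1847  0.098 ] [-0.1 -0.2 -0. ]
a=0.62 hit=False 19.48 [ 0.4457 -0.1943  0.098 ] [-0.2  0.8 -0.1]
a=0.73 hit=False 19.79 [ 0.4487 -0.2037  0.098 ] [ 0.3 -0.8  0.1]
a=0.85 hit=False 20.11 [ 0.4528 -0.2126  0.098 ] [ 0.2 -0.9 -0. ]
a=0.97 hit=False 20.43 [ 0.4579 -0.2209  0.098 ] [-0.2 -0.1 -0.8]
a=1.09 hit=False 20.74 [ 0.464  -0.2286  0.098 ] [-0.2  0.4  0.3]
a=1.21 hit=False 21.06 [ 0.4709 -0.2355  0.098 ] [-0.2  0.3  0.5]
a=1.33 hit=False 21.38 [ 0.4786 -0.2416  0.098 ] [-0.1  0.1  0.8]
a=1.45 hit=False 21.69 [ 0.487  -0.2467  0.098 ] [0.7 0.  1. ]
a=1.49 hit=False 21.94 [ 0.4896 -0.248   0.098 ] [-0.4  0.4  0.6]
a=1.52 hit=False 22.19 [ 0.4925 -0.2494  0.098 ] [-0.9  0.9  0.1]
a=1.56 hit=False 22.44 [ 0.4955 -0.2508  0.098 ] [-1.3 -1.   0.1]
a=1.60 hit=False 22.69 [ 0.4985 -0.2519  0.098 ] [-1.2 -0.5  0.2]
False
end 22.69 [ 0.4985 -0.2519  0.098 ] [-1.2 -0.5  0.2]
off 23.22 [ 0.4692 -0.2465  0.0983] [-0.3  0.5 -0. ]
clear 24.98 [ 0.45   -0.0019  0.2993] [ 0.1 -0.9 -0.3]
```

View pics/full3.png

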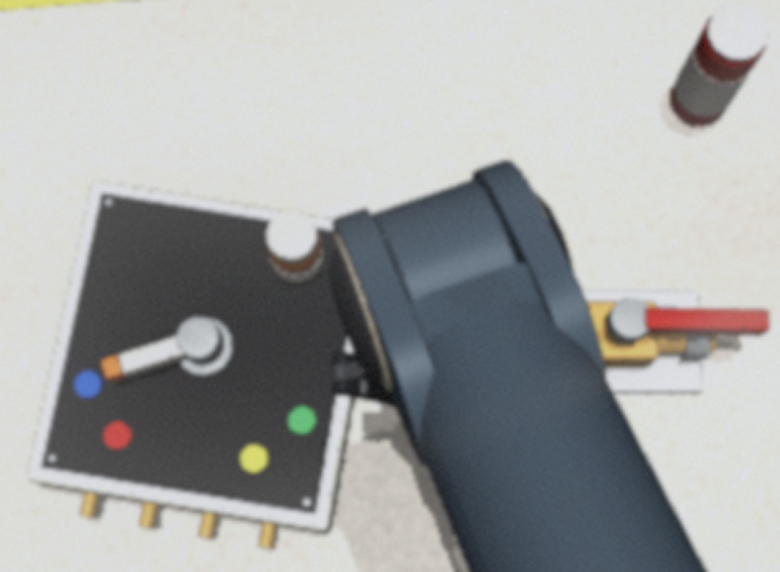

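The lever now lies along the pipe, with its hub at (630,320) and its tip at (768,321). The selector and the jar and can are unchanged. I'll check the lever angle and then push gently until I feel the stop.

```bash
python3 - <<'E'
from h import *
h,t=[px(130+u/2.6-.3,80+v/2.6-.3,.102,False)[:2] for u,v in((630,320),(768,321))];d=h-t
print("lever",np.hypot(*d),np.arctan2(d[1],d[0])-VAL[1])
movep(*pose(VAL,1.5,.08,-.05,z=.2,s=-1))
print("touch",move_l(pose(VAL,1.5,.08,-.05)[0],feed=.12,until_force=8))
hit=move_l(*pose(VAL,1.55,.08,-.022,s=-1),feed=.04,until_force=8);rep(f"re {hit}")
if not hit: hit=arc(VAL,1.56,1.70,.08,-.02,-1,.02,7,.04)
p=sense()["position"]
th=1.55+VAL[1]; t=np.array([np.sin(th),-np.cos(th),0])
move_l(p-.035*t,feed=.08); move_l(p-.035*t+[0,0,.12],feed=.2)
movep([.42,-.3,.32],sense()["tcp_rot"]); move_joints([1.117,.469,-.049,1.532,.024,1.141,-.082]); rep("clear")
p=shot("top","pics/top4.png")
cv2.imwrite("pics/full4.png",cv2.resize(np.clip(p[80:300,130:430,::-1]*1.6,0,255).astype('uint8'),(780,572),interpolation=cv2.INTER_CUBIC))
E
```

```text
lever 0.10970844599448637 1.5857505615994651
touch False
re False 28.01 [ 0.4923 -0.2499  0.0979] [-0.9  0.4 -0.1]
a=1.59 hit=False 28.44 [ 0.4981 -0.2516  0.098 ] [ 1.1  0.4 -0.6]
a=1.63 hit=False 28.73 [ 0.5001 -0.2524  0.0978] [-2.5 -0.2  0.9]
a=1.67 hit=True 28.94 [ 0.4997 -0.2528  0.0971] [ 0.8  0.3 -0.3]
clear 32.52 [ 0.2798 -0.6141  0.2556] [-0.1 -0.1 -0.7]
```

View pics/full4.png

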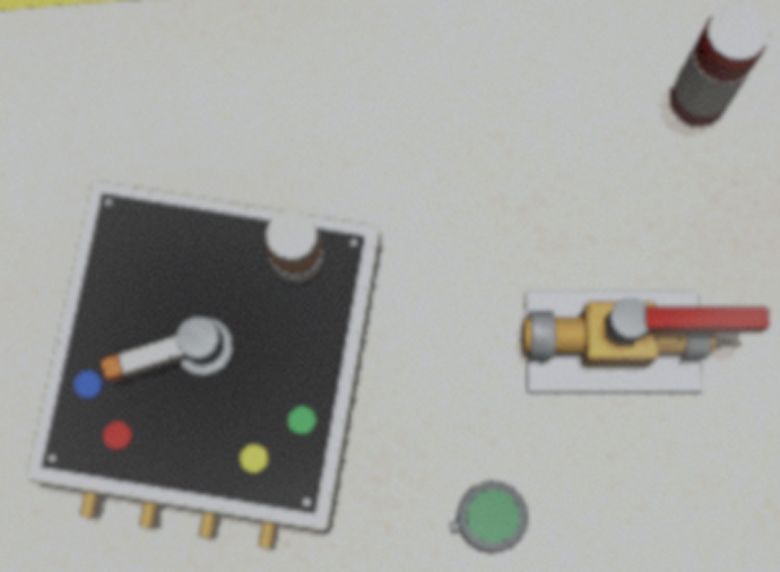

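The lever is at its stop, along the pipe. The pointer is still on blue, the jar, can and timer are in place, and the hand is clear.

```bash
python3 -c "
from rig import *
print(finish_job())"
```

```text
the job is handed in; nothing more can be done
None
```

The job is handed in: the pointer was turned to the blue dot first (about -1.1 rad), then the supply lever was pushed until it met its stop. The jar, can and timer were left in place, and the hand finished clear at about 33 s.

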